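# Latch the packed sample box and lift it level by its carry handle

## Task

The packed sample box on the desk has its lid down, but both front latches are undone and its carry handle is folded down. Press both latches home against the lid while the box still stands on the desk, swing the handle up, then take the box by the handle and lift it about 8 cm clear of the desk, keeping it upright and the lid shut so that the tubes inside stay standing, and leaving the things round it where they are. Finish while still holding the box by its handle, level and still in the air: do not put it down.

Things in the scene. Friction and masses are not known exactly. Their poses are not given: they have to be found in the camera images.
- carry_box: The box to carry: blue insulated sample box, 212 x 260 x 199 mm with the handle folded, about 0.95 kg, loose on the desk (another such box stands on the floor). Origin: centre of the underside; z up, -x is the front with the two latches, y along the front. Its centre of mass lies below the middle of the raised handle, within 5 mm.
- carry_box_latch1 (a joint): Latch at y = +82 mm of the box: grey metal plate 30 mm wide, 5 thick, 46 long, hinged at its lower edge on the box's front: pivot at x = -100, z = 122 mm of the box, axis along y. 0 rad: shut, upright and flat against the lid's front; grows as the top swings out to the front and down; 1.57: straight out. Starts at 0.3 to 0.8. Stays where left; about 1 N at its free edge moves it (pushed dead level the edge may jam: lead it round its arc).
- carry_box_latch2 (a joint): The other latch, at y = -82 mm of the box, otherwise the same.
- latch1_tip (a point): Middle of the free edge of latch 1 (43 mm from its pivot).
- latch2_tip (a point): Middle of the free edge of latch 2.
- carry_box_handle (a joint): Carry handle on the lid: grey metal bail; its grip bar, 11 x 11 mm in section, 130 mm long along the box's y, is 44 mm from the pivot at x = +3, z = 193.5 mm of the box (axis along y). 0 rad: folded down to the front, bar 3 mm above the lid; grows as it swings up; 1.57: upright (stop), bar centre 238 mm above the underside. Starts at 0 to 0.4. Stays where left (friction 0.03 N m).
- handle_bar (a point): Centre of the handle's grip bar (middle of its length and section). Pinched from above and led round its arc it turns between the fingers with some slip, so it may need a second pinch.
- carry_box_lid (a joint): Lid, hinged at the back of the box. 0 rad: down (as at the start); grows as it opens; stiff (0.35 N m). Its top is 185 mm above the box's underside, its front edge at x = -94 mm. The handle sits on the lid, so the box can be lifted by it only with the latches shut: small hooks on them then hold the lid down.
- marker: Black marker pen, 136 x 19 x 21 mm, lying on the desk in front of the box, to the right, loose. Leave it.
- cotton_jar: Steel cotton jar with a knob on its lid, 74 mm wide, 96 mm tall, standing to the left of the box, loose. Leave it.
- label_roll: White roll of labels, 60 x 76 x 32 mm, on the desk in front of the box, to the left, loose. Leave it.
Things that resemble listed ones, but are neither listed nor needed, are in the scene too. Of the things that look like the cotton_jar, take the one that is farthest to the robot's left at the start.

How it is judged:
On the way:
1. both latches are shut while the box stands on the desk (value of joint each of carry_box_latch1, carry_box_latch2 below 0.12 rad and height (world z) of carry_box below 0.01 m), for 0.2 s.
At the end, for the whole second after the job is handed in: The gripper holds the box by its handle in the air: underside 5 to 12 cm above the desk, box level within 0.1 rad (6 degrees) and still (under 2 cm/s and 0.1 rad/s), both latches shut (under 0.12 rad), lid down (under 0.05 rad), handle upright (over 1.2 rad), nothing else touching the box (height (world z) of carry_box between 0.05 and 0.12 m and angle between carry_box's own z axis and vertical below 0.1 rad and linear speed of carry_box below 0.02 m/s and angular speed of carry_box below 0.1 rad/s and value of joint each of carry_box_latch1, carry_box_latch2 below 0.12 rad and value of joint carry_box_lid below 0.05 rad and value of joint carry_box_handle above 1.2 rad and contact force between carry_box_handle and the fingers above 2 N and contact force between carry_box and marker below 0.3 N and contact force between carry_box and cotton_jar below 0.3 N and contact force between carry_box and label_roll below 0.3 N); the arm keeps its last pose, push and grip.
It fails at once if the box is tipped by more than 0.3 rad (17 degrees) (angle between carry_box's own z axis and vertical above 0.3 rad).
It fails at once if the lid comes open by more than 0.1 rad (value of joint carry_box_lid above 0.1 rad).
It fails at once if the marker, cotton jar or label roll is pushed by more than 3 cm (distance of any of marker, cotton_jar, label_roll from where it was at the start of the episode above 0.03 m).
It also fails if it takes over 72 s, if anything falls off the work surface, if the arm or the gripper's body presses on something with over 40 N, if the wrist force passes 120 N, or if a joint passes its speed limit or range.

## Robot

A 7-joint arm with a two-finger parallel gripper is mounted at the origin on a cart in front of the work surface, level with it; the furniture and walls round the work are solid. World frame = base frame: x ahead of the robot, y to its left, z up, the work surface at z = 0. Lengths are in m, angles in rad, forces in N, time in s.
With the tool pointing down it reaches from about 0.4 to 0.925 m from the base axis. Payload 4.1 kg.
Tool frame: the origin (TCP) lies at the very end of the fingers, on their centre line; the grasp point (between the pads) lies 19 mm behind it; z points along the fingers, y is the line along which they close (so a half turn about z gives the same grasp; the last joint's range is limited). The gripper opens to 85 mm and grips with 20 to 120 N. Pads are 22 mm wide; open, the fingers measure 114 mm over their backs; the gripper's body (76 mm by 85 mm) begins 54 mm behind the grasp point. The pads swing forward as they close: fully open they stand 13 mm farther back than shut.
Start: joints at [-1.243, 0.398, 0.045, 1.537, -0.019, 1.207, -0.051], TCP at [0.269, 0.592, 0.231] pointing down, gripper open.
Joint ranges: [-2.82, 2.82], [-0.49, 2.23], [-1.37, 1.46], [0, 2.46], [-1.36, 4.5], [0.23, 2], [-2.94, 2.94]. Speed limits (rad/s): [2.57, 2.57, 3.14, 3.14, 3.14, 3.14, 3.14].

## Interface

Orientations are given as a rotation vector (axis times angle).
In Python, from rig import r, fingers, ik, sense, eyes, ticket gives the robot as it stands. Calls block until the motion is done:
- r.reach(position, orientation): joint-space move of the TCP to a pose.
- r.move_linear(position, orientation=None, feed=0.15): straight line of the TCP; orientation=None keeps the orientation; feed is the mean speed in m/s.
- r.movej(angles): joint-space move.
- fingers.set_gripper(opening): finger opening in m; the grip force is fixed at half the most; returns when the fingers have stopped.
- r.dwell(seconds).
- ik(position, orientation): joint angles nearest the present ones, or None.
- sense(): the state.
- eyes.read_camera(name): name is "side" or "top"; returns a dict with "image" (480x640x3 uint8, blue, green, red), "range_z" (480x640 float32, m along the optical axis (not along the pixel's ray), 0 where there is no reading), "fx", "fy", "cx", "cy" (pixels), "extrinsics" (4x4, takes a point from world to camera coordinates). Camera axes: x right, y down, z forward; pixel columns grow to the right and rows downward; lengths in m; the calibration is good to about 2 mm. A picture is of the moment at which its call begins.
A pose or a line that the arm cannot do raises r.IKError and nothing moves.
- ticket.finish_job(): hands the job in; it is judged then, once.
The state is a dict: "t": time; "joint_pos": joint angles; "qd": joint speeds; "tau": joint torques, N m; "ee_pos": TCP position; "ee_rot": TCP orientation; "wrist_force": force on the tool from outside, world axes, zero at the start; "torque": the same for the moment, N m; "opening": finger opening in m; "gripper_force": force on a finger pad.
Only numpy, scipy, OpenCV 4.12 (cv2) and the standard library are available. Lean on these libraries where they do the work, as an engineer would, in place of code of your own. Each camera call takes 0.05 s, during which the arm holds its last target. There are 200 camera calls.

## Working session

There is one attempt and no reset: what is moved stays moved. The work goes in short steps, each a Python script; the robot and the scene stay as the last script left them, time stands still between calls to the robot, and variables do not carry over. Pictures are saved under pics/ and viewed, at most 10 in all, crops included, and the job is handed in when it is done.

```bash
ls; mkdir -p pics
python3 - <<'E'
from rig import r, fingers, ik, sense, eyes, ticket
import cv2,numpy as np
for n in("side","top"):
    c=eyes.read_camera(n); cv2.imwrite(f"pics/{n}0.png",c["image"]); np.savez(f"{n}0.npz",**c)
    print(n,c["fx"],c["cx"],c["cy"]); print(np.round(np.linalg.inv(c["extrinsics"]),3))
print(sense())
E
```

```text
pics
side 468.7573558676843 321.746069512104 244.45555907441488
[[ 0.878 -0.304  0.369  0.196]
 [-0.478 -0.521  0.707 -0.406]
 [-0.023 -0.797 -0.603  0.682]
 [ 0.     0.     0.     1.   ]]
top 522.5801904269999 318.3477046236712 247.73982184677425
[[-2.900e-02 -9.960e-01  8.300e-02  4.620e-01]
 [-1.000e+00  2.900e-02 -4.000e-03  2.110e-01]
 [ 1.000e-03 -8.300e-02 -9.970e-01  1.033e+00]
 [ 0.000e+00  0.000e+00  0.000e+00  1.000e+00]]
{'t': 0.1, 'joint_pos': array([-1.24301284,  0.39914648,  0.04503327,  1.53775648, -0.01868876,
        1.20692175, -0.05068191]), 'qd': array([ 0.00222365, -0.00107028, -0.00114147, -0.00324644,  0.00138146,
       -0.00014181,  0.00026308]), 'tau': array([ 3.35688826e-03, -4.76264441e+01,  1.37012936e+00, -2.54949635e+01,
        1.21095224e-02,  4.96836088e-03, -1.97425641e-05]), 'ee_pos': array([0.26880416, 0.59117895, 0.23034782]), 'ee_rot': array([-6.65050288e-01, -3.07013552e+00,  2.81698584e-03]), 'wrist_force': array([ 0.31790631,  0.12963551, -1.42649694]), 'torque': array([0.02010688, 0.02473442, 0.03134464]), 'gripper_force': 0.0, 'opening': 0.08544102437799524}
```

View pics/side0.png

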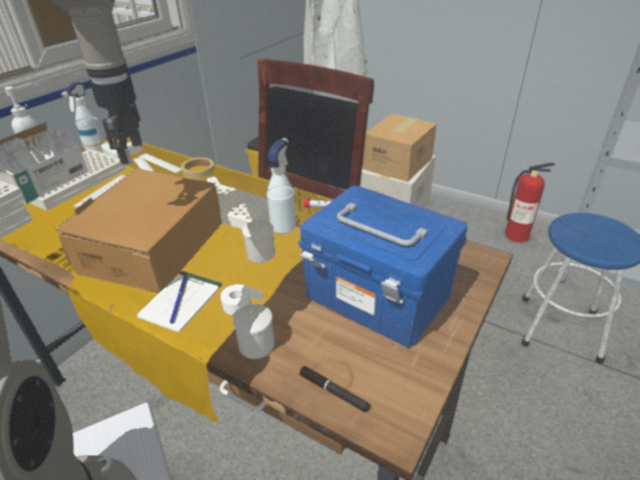

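View pics/top0.png

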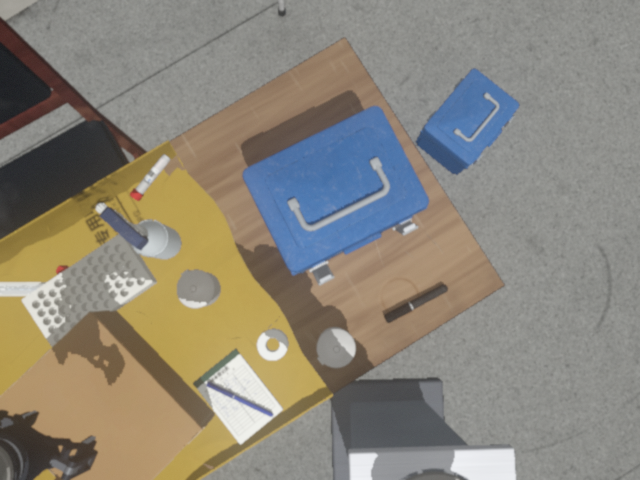

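The top view shows the box lid centred near (337,187), latches at about (322,272) and (405,227), and the handle bar from (305,225) to (385,190). The jars are at (198,288) (the left, listed one) and (336,347), the label roll at (272,345) and the marker at (415,302). The side view agrees and shows both latches standing out.

```bash
cat > h.py <<'E'
import numpy as np,cv2
def cloud(c):
    v,u=np.mgrid[:480,:640]; z=c["range_z"]
    p=np.stack([(u-c["cx"])*z/c["fx"],(v-c["cy"])*z/c["fy"],z,np.ones_like(z)],-1)
    w=(p@np.linalg.inv(c["extrinsics"]).T)[...,:3]; w[z<=0]=np.nan; return w
E
python3 - <<'E'
from h import *
np.set_printoptions(precision=4,suppress=True)
c=dict(np.load("top0.npz")); w=cloud(c); im=c["image"].astype(int)
blue=(im[...,0]-im[...,2]>50)
m=blue&(abs(w[...,2]-.184)<.008)&(w[...,0]>.3)
n,l,s,_=cv2.connectedComponentsWithStats(m.astype(np.uint8)); m=l==1+s[1:,4].argmax()
P=w[m]; print("lid z",np.median(P[:,2]))
rc=cv2.minAreaRect((P[:,:2]*1000).astype(np.float32)); print(rc); print(cv2.boxPoints(rc))
for nm,a in dict(side=(dict(np.load("side0.npz")))).items():
    ws=cloud(a); ims=a["image"].astype(int)
    ms=(ims[...,0]-ims[...,2]>50)&(abs(ws[...,2]-.184)<.008)&(abs(ws[...,:2]-P[:,:2].mean(0)).max(-1)<.25)
    rs=cv2.minAreaRect((ws[ms][:,:2]*1000).astype(np.float32)); print("side",rs,np.median(ws[ms][:,2]))
for n,(u,v) in dict(jarL=(198,288),jar2=(336,347),roll=(263,345),mark=(400,308),mark2=(440,290)).items(): print(n,w[v,u])
for nm,W in(("top",w),("side",ws)): np.save(nm+"w.npy",W)
im=c["image"]; cv2.imwrite("pics/crop1.png",np.hstack([cv2.resize(im[180:300,280:440],None,fx=2.5,fy=2.5,interpolation=2)[:, :400],cv2.resize(a["image"][200:320,290:450],None,fx=2.5,fy=2.5,interpolation=2)]))
E
```

```text
lid z 0.18512479161038858
((631.5451049804688, 177.32017517089844), (192.04029846191406, 257.08660888671875), 24.977840423583984)
[[490.226  253.2948]
 [598.7853  20.2532]
 [772.8643 101.3456]
 [664.3049 334.3872]]
side ((628.9920043945312, 174.1871795654297), (194.5736083984375, 257.46759033203125), 25.356338500976562) 0.1848742125885922
jarL [0.474  0.4284 0.0785]
jar2 [0.3623 0.1812 0.0932]
roll [0.3634 0.3174 0.0305]
mark [0.425  0.0527 0.0161]
mark2 [ 0.4574 -0.0268  0.0138]
```

```bash
cat >> h.py <<'E'
from scipy.spatial.transform import Rotation as R
O=np.array([.629,.1755,0]); YAW=np.radians(25.15)
B=R.from_euler("z",YAW).as_matrix()
def W(x,y,z): return O+B@np.array([x,y,z])/1000      # box mm -> world m
def rv(a,pitch=0):  # tool down; tool x at angle a from box x
    return R.from_matrix(B@R.from_euler("z",a).as_matrix()@np.diag([1,-1,-1.])).as_rotvec()
def tobox(w): return (w-O)@B*1000
E
python3 - <<'E'
from h import *
np.set_printoptions(precision=1,suppress=True)
for n in("top","side"):
    b=tobox(np.load(n+"w.npy")); im=np.load(n+"0.npz")["image"].astype(int); blue=im[...,0]-im[...,2]>40
    for s in(82,-82):
        m=(abs(b[...,1]-s)<12)&(b[...,0]<-103)&(b[...,0]>-150)&(b[...,2]>120)&(b[...,2]<175)&~blue
        q=b[m]; q=q[q[:,0].argsort()]; print(n,s,len(q)); print(q[::max(1,len(q)//8)])
    m=(abs(b[...,1])<45)&(abs(b[...,0])<80)&(b[...,2]>189)&(b[...,2]<250)&~blue; q=b[m]; print("bar",len(q),np.median(q,0) if len(q) else 0,q.min(0),q.max(0))
    m=(abs(b[...,1])<150)&(abs(b[...,0])<80)&(b[...,2]>189)&(b[...,2]<250)&~blue; print("bar y",np.percentile(b[m][:,1],[1,99]))
E
```

```text
top 82 201
[[-127.3   71.6  153.1]
 [-124.4   70.2  154.9]
 [-122.    93.4  151.6]
 [-119.1   91.9  157.4]
 [-115.8   86.4  143.3]
 [-112.6   84.8  137.7]
 [-109.5   71.6  133.8]
 [-106.3   89.3  132. ]
 [-103.    83.8  127.4]]
top -82 110
[[-116.3  -80.1  163.5]
 [-114.8  -88.7  162.3]
 [-113.3  -89.5  162.2]
 [-111.8  -78.5  164.5]
 [-110.3  -87.3  162.1]
 [-108.8  -84.1  162.8]
 [-107.4  -76.6  166.5]
 [-105.   -86.7  140.6]
 [-103.3  -88.3  136.9]]
bar 348 [-41.7   0.1 199.8] [-46.5 -44.9 194.4] [-36.5  44.9 203.7]
bar y [-80.7  81.2]
side 82 95
[[-131.7   75.7  153.6]
 [-129.6   79.5  155.2]
 [-128.6   71.3  153.6]
 [-127.4   88.   156.8]
 [-125.8   84.7  157.2]
 [-124.3   92.7  157.3]
 [-123.1   87.6  142.5]
 [-119.3   76.8  137.9]
 [-109.4   85.   122.5]]
side -82 228
[[-119.7  -83.5  159.7]
 [-117.9  -80.7  156.9]
 [-116.6  -76.5  151.5]
 [-114.7  -79.6  147.2]
 [-113.3  -87.   163.5]
 [-111.8  -84.5  161. ]
 [-110.4  -90.8  165.5]
 [-108.5  -85.6  122.7]
 [-106.4  -80.3  125.1]]
bar 270 [-46.8  -1.7 198.9] [-51.4 -44.8 191.2] [-39.4  44.9 202.7]
bar y [-81.9  78.6]
```

View pics/crop1.png

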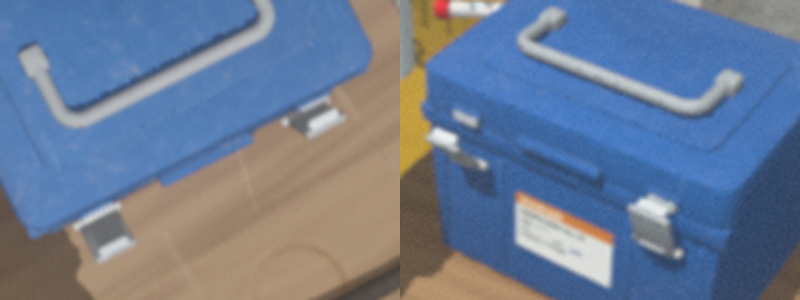

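The crop shows latch 1 (left, crop ~(455,145)) well out, latch 2 (crop ~(655,225)) less so, and the handle folded flat. The depths give latch angles of about 0.65 and 0.35 rad and put the bar at box (-43,0,194). I'll press the latches next.

```bash
cat >> h.py <<'E'
def press(r,sense,y,a,x0,xend=-112,fmax=5):
    import time
    o=rv(a); ax=B[:,0]
    r.move_linear(W(x0,y,138),o,feed=.2); r.dwell(.1)
    f0=sense()["wrist_force"]@ax
    for x in np.arange(x0+6,xend+1,3.):
        z=138+10*np.clip((x-x0)/(xend-x0),0,1)
        r.move_linear(W(x,y,z),o,feed=.06); f=f0-sense()["wrist_force"]@ax
        if f>fmax: break
    s=sense(); print("y",y,"x",x,"f",round(f,2),"actual",tobox(s["ee_pos"]),"t",s["t"])
    r.move_linear(W(x0-6,y,z+4),o,feed=.15)
    r.move_linear(W(x0-6,y,270),o,feed=.3)
E
python3 - <<'E'
from h import *; from rig import r, fingers, ik, sense, eyes, ticket
np.set_printoptions(precision=3,suppress=True)
for a in(0,np.pi):
    for p in((-155,82,270),(-155,-82,138)): print(a,ik(W(*p),rv(a)))
    print(a, ik(W(0,0,330),rv(a+np.pi/2)))
E
```

```text
0 [-1.029  0.086  0.598  1.867 -0.052  1.204 -1.547]
0 [-0.728  0.34   0.703  1.953 -0.27   0.943 -1.024]
0 [-0.658  0.382  0.454  1.393 -0.166  1.405  0.234]
3.141592653589793 [-0.668  0.079  0.208  1.859 -0.017  1.206  1.556]
3.141592653589793 [-0.456  0.287  0.364  1.946 -0.126  0.93   1.98 ]
3.141592653589793 [-1.075  0.65   1.265  1.404 -0.616  1.524 -2.551]
```

Run:
```python
from h import *; from rig import r, fingers, ik, sense, eyes, ticket
np.set_printoptions(precision=3,suppress=True)
fingers.set_gripper(0)
p=sense()["ee_pos"].copy(); p[2]=.31; r.move_linear(p,feed=.25)
r.reach(W(-170,82,290),rv(0))
print(sense()["t"])
press(r,sense,82,0,-158)
r.reach(W(-155,-82,270),rv(0))
press(r,sense,-82,0,-148)
for n in("side","top"):
    c=eyes.read_camera(n); cv2.imwrite(f"pics/{n}1.png",c["image"]); np.savez(f"{n}1.npz",**c)
print(sense()["t"])
c=dict(np.load("side1.npz"))["image"]
cv2.imwrite("pics/crop2.png",cv2.resize(c[170:350,280:480],None,fx=3,fy=3,interpolation=2))
```

```text
2.975
y 82 x -113.0 f 5.01 actual [-114.885   82.265  147.177] t 7.4833
y -82 x -112.0 f 5.32 actual [-113.596  -82.428  147.597] t 12.875
13.95
```

View pics/crop2.png

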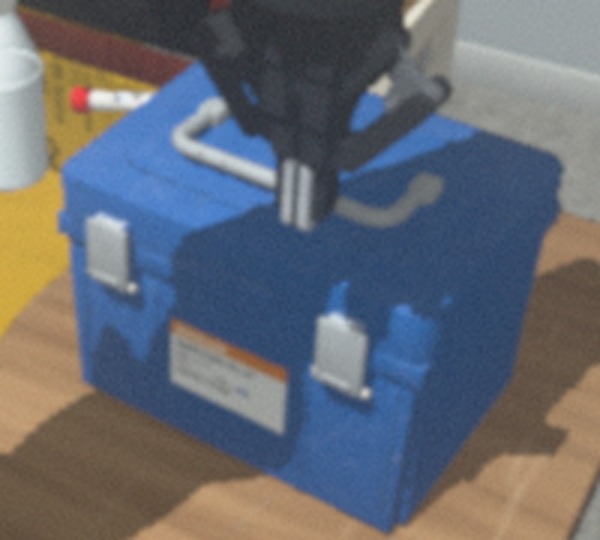

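Both latches, at crop (108,250) and (340,350), now lie flat against the lid front. I'll check that in the depth data and see whether the box moved.

Run:
```python
from h import *
np.set_printoptions(precision=3,suppress=True)
for n in("side","top"):
  for k in(0,1):
    c=dict(np.load(f"{n}{k}.npz")); b=tobox(cloud(c)); im=c["image"].astype(int); blue=im[...,0]-im[...,2]>40
    for s in(82,-82):
        m=(abs(b[...,1]-s)<11)&(b[...,0]<-92)&(b[...,0]>-140)&(b[...,2]>128)&(b[...,2]<172)&~blue
        q=b[m]
        if n=="side" and k: p=np.polyfit(q[:,2],q[:,0],1); print(s,len(q),"slope angle",-np.arctan(p[0]),"x at 165",np.polyval(p,165))
    m=blue&(abs(b[...,2]-185)<8)&(abs(b[...,0])<130)&(abs(b[...,1])<160)
    # front edge x and side edges by band
    q=b[m]; e=[np.percentile(q[abs(q[:,1]-y)<6][:,0],2) for y in(-100,-60,50,100)]
    print(n,k,"front edge x at y:",np.array(e),"y ext",np.percentile(q[abs(q[:,0]+75)<10][:,1],[1,99]))
```

```text
side 0 front edge x at y: [-94.666 -94.405 -94.214 -94.676] y ext [-128.318  123.475]
82 187 slope angle -0.08520954847161694 x at 165 -101.80878319574043
-82 241 slope angle -0.10421309356126235 x at 165 -101.30853179656474
side 1 front edge x at y: [-92.883 -93.498 -94.084 -93.887] y ext [-128.396  122.215]
top 0 front edge x at y: [-88.858 -89.428 -89.244 -89.119] y ext [-124.94   126.993]
top 1 front edge x at y: [-87.426 -88.01  -88.381 -87.685] y ext [-123.948  126.22 ]
```

```bash
cat > lead.py <<'E'
from h import *
def bar(t): return np.array([3-44*np.cos(t),0,193.5+44*np.sin(t)])
def lead(r,sense,o,t0,t1,off,n=8,fmax=14):
    for t in np.linspace(t0,t1,n+1)[1:]:
        p=bar(t)+off; r.move_linear(W(*p),o,feed=.06); s=sense(); f=s["wrist_force"]@B
        print(round(t,2),f.round(1),tobox(s["ee_pos"]).round(1))
        if np.linalg.norm(f)>fmax: print("stop"); break
    return t
E
python3 - <<'E'
from lead import *; from rig import r, fingers, ik, sense, eyes, ticket
o=rv(np.pi/2)
r.reach(W(-44,0,290),o)
fingers.set_gripper(.05)
r.move_linear(W(-43,0,189.5),o,feed=.12); print(sense()["wrist_force"])
fingers.set_gripper(0); s=sense(); print(s["opening"],s["gripper_force"],s["wrist_force"],tobox(s["ee_pos"]),s["t"])
off=tobox(s["ee_pos"])-bar(0); off[2]-=0
lead(r,sense,o,0,.7,off)
print(sense()["opening"],sense()["t"])
c=eyes.read_camera("side"); cv2.imwrite("pics/s2.png",cv2.resize(c["image"][130:330,270:480],None,fx=2.7,fy=2.7)); np.savez("side2.npz",**c)
E
```

```text
[-0.03284182  0.23472579 -0.13965108]
0.007304060683079762 58.673898383603955 [4.19294306 1.62720527 0.42503038] [-4.15915104e+01 -3.17236858e-02  1.90199931e+02] 17.1917
0.09 [ 2.8 -0.1 -4.1] [-4.230e+01  1.000e-01  1.932e+02]
0.18 [-1.2  0.6 -6.9] [-42.8   0.3 196.7]
0.26 [-0.5 -1.3 -7.8] [-4.040e+01  1.000e-01  2.014e+02]
0.35 [-0.5  2.1 -6.2] [-3.860e+01  1.000e-01  2.058e+02]
0.44 [-0.9  0.7 -5.9] [-3.710e+01 -1.000e-01  2.095e+02]
0.52 [-1.1 -0.  -7.5] [-3.560e+01 -2.000e-01  2.124e+02]
0.61 [ 0.7 -0.8 -9.2] [-3.330e+01 -1.000e-01  2.156e+02]
0.7 [ 1.   0.  -9.7] [-30.9   0.  218.7]
0.006940509142852353 19.1917
```

View pics/s2.png

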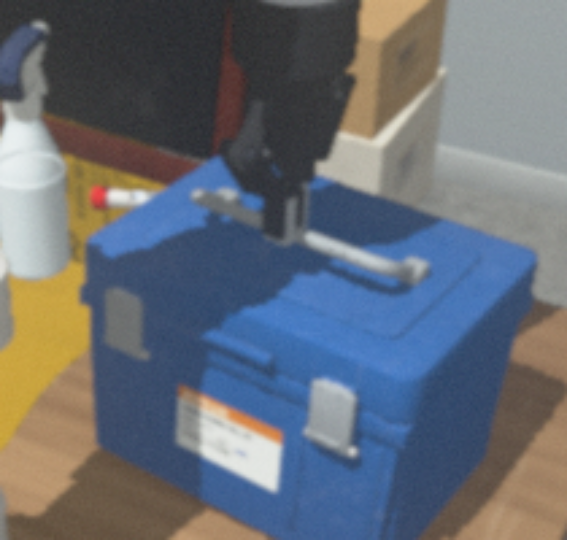

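The handle is partly up in the grip at crop (300,235), but the vertical pull is close to the box's weight. I'll check that the box is still flat.

Run:
```python
from h import *
for k in(1,2):
    c=dict(np.load(f"side{k}.npz")); b=tobox(cloud(c)); im=c["image"].astype(int); blue=im[...,0]-im[...,2]>40
    m=blue&(b[...,2]>178)&(b[...,2]<215)&(abs(b[...,0])<85)&(abs(b[...,1])<115); q=b[m]
    p=np.linalg.lstsq(np.c_[q[:,:2],np.ones(len(q))],q[:,2],rcond=None)[0]; print(k,len(q),p,"resid",np.std(np.c_[q[:,:2],np.ones(len(q))]@p-q[:,2]))
    h=(b[...,2]>190)&(b[...,2]<250)&~blue&(abs(abs(b[...,1])-45)<12)&(abs(b[...,0])<70); print("bar",np.median(b[h],0))
    m=blue&(abs(b[...,2]-185)<8)&(abs(b[...,0])<130)&(abs(b[...,1])<160); q=b[m]
    print("front",[np.percentile(q[abs(q[:,1]-y)<6][:,0],2).round(1) for y in(-100,-60,50,100)])
```

```text
1 4074 [7.47296922e-03 2.42780208e-03 1.85511617e+02] resid 1.6681692100885446
bar [-45.60048592  36.2883573  199.26252211]
front [np.float64(-92.9), np.float64(-93.5), np.float64(-94.1), np.float64(-93.9)]
2 4910 [-5.38802328e-02  1.73959960e-03  1.91055539e+02] resid 1.5983387569302763
bar [-34.97905535 -34.32530744 225.04580833]
front [np.float64(-94.1), np.float64(-93.1), np.float64(-91.8), np.float64(-90.0)]
```

The box is tilted 0.06 rad, because the bar is sticking in the pinch. I'll lower it until it's unloaded, release, and measure the handle.

Run:
```python
from lead import *; from rig import r, fingers, ik, sense, eyes, ticket
o=rv(np.pi/2)
p=sense()["ee_pos"].copy()
for i in range(8):
    p[2]-=.002; r.move_linear(p,o,feed=.04); f=sense()["wrist_force"]@B; print(f.round(1))
    if f[2]>-2.5: break
fingers.set_gripper(.04); print(tobox(sense()["ee_pos"]))
p[2]=.30; r.move_linear(p,o,feed=.2)
c=eyes.read_camera("side"); b=tobox(cloud(c)); im=c["image"].astype(int); blue=im[...,0]-im[...,2]>40
m=blue&(b[...,2]>178)&(b[...,2]<215)&(abs(b[...,0])<85)&(abs(b[...,1])<115); q=b[m]
print(np.linalg.lstsq(np.c_[q[:,:2],np.ones(len(q))],q[:,2],rcond=None)[0])
h=(b[...,2]>190)&(b[...,2]<250)&~blue&(abs(b[...,1])<45)&(abs(b[...,0])<70); print("bar",np.median(b[h],0),np.percentile(b[h],95,0))
m=blue&(abs(b[...,2]-185)<8)&(abs(b[...,0])<130)&(abs(b[...,1])<160); q=b[m]
print("front",[np.percentile(q[abs(q[:,1]-y)<6][:,0],2).round(1) for y in(-100,-60,50,100)],sense()["t"])
```

```text
[-2.3 -0.3 -3.8]
[-4.4  1.7  1.6]
[-30.06150007  -0.29083664 215.1364589 ]
[-1.11113618e-03  7.95795274e-04  1.85613099e+02]
bar [-45.12425511  -3.00595092 221.64238659] [-39.86007854  39.86164683 224.10590973]
front [np.float64(-102.9), np.float64(-102.0), np.float64(-99.5), np.float64(-98.9)] 20.7833
```

The box is flat again. It slid about 7 mm forward and turned about -0.02 rad, and the handle is at about 0.54 rad. I'll swing it up the rest of the way by pushing from the front with closed fingers along the arc.

```bash
sed -i 's/^B=R/O=O+np.array([np.cos(YAW),np.sin(YAW),0])*-.007; YAW-=.022\nB=R/' h.py
python3 - <<'E'
from lead import *; from rig import r, fingers, ik, sense, eyes, ticket
o=rv(np.pi/2)
fingers.set_gripper(0)
b0=bar(.5)
r.move_linear(W(b0[0]-38,0,b0[2]+60),o,feed=.2)
r.move_linear(W(b0[0]-38,0,b0[2]-14),o,feed=.15)
f0=sense()["wrist_force"]@B
for t in np.linspace(.5,1.57,12):
    p=bar(t)+np.array([-20,0,-14]); r.move_linear(W(*p),o,feed=.06); f=f0-sense()["wrist_force"]@B; print(t.round(2),f.round(1))
    if abs(f[0])>6 or abs(f[2])>6: break
for i in range(4):
    if f[0]>3: break
    p[0]+=2; r.move_linear(W(*p),o,feed=.04); f=f0-sense()["wrist_force"]@B; print(i,f.round(1))
r.move_linear(W(p[0]-25,0,p[2]),o,feed=.15); r.move_linear(W(p[0]-25,0,300),o,feed=.25)
c=eyes.read_camera("side"); cv2.imwrite("pics/s3.png",cv2.resize(c["image"][130:330,270:480],None,fx=2.7,fy=2.7)); b=tobox(cloud(c)); im=c["image"].astype(int); blue=im[...,0]-im[...,2]>40
m=blue&(b[...,2]>178)&(b[...,2]<215)&(abs(b[...,0])<85)&(abs(b[...,1])<115); q=b[m]
print(np.linalg.lstsq(np.c_[q[:,:2],np.ones(len(q))],q[:,2],rcond=None)[0])
m=blue&(abs(b[...,2]-185)<8)&(abs(b[...,0])<130)&(abs(b[...,1])<160); q=b[m]
print("front",[np.percentile(q[abs(q[:,1]-y)<6][:,0],2).round(1) for y in(-100,-60,50,100)],sense()["t"])
h=(b[...,2]>215)&(b[...,2]<250)&~blue&(abs(b[...,1])<65)&(abs(b[...,0])<50); print("bar",np.median(b[h],0),np.percentile(b[h],[3,97],0))
E
```

```text
0.5 [ 0.4 -0.3  0.5]
0.6 [ 0.1 -0.9  2. ]
0.69 [ 3.3 -1.1 -0.1]
0.79 [ 5.  -0.3 -2.3]
0.89 [ 5.5 -1.5 -1.9]
0.99 [ 5.8 -0.7 -2.6]
1.08 [ 4.9 -0.9 -2.9]
1.18 [ 5.3 -0.8 -3.5]
1.28 [ 5.7  1.1 -2.8]
1.38 [ 5.1 -0.6 -3.3]
1.47 [ 4.4 -0.6 -2.3]
1.57 [ 5.  -0.8 -1.6]
[3.95919551e-03 1.50031351e-03 1.85641871e+02]
front [np.float64(-93.1), np.float64(-93.1), np.float64(-94.1), np.float64(-94.2)] 26.3417
bar [-15.31975919  -7.47206936 238.43907147] [[-17.80470493 -62.25616328 232.66304069]
 [ -9.89096529  61.33629803 241.46232202]]
```

View pics/s3.png

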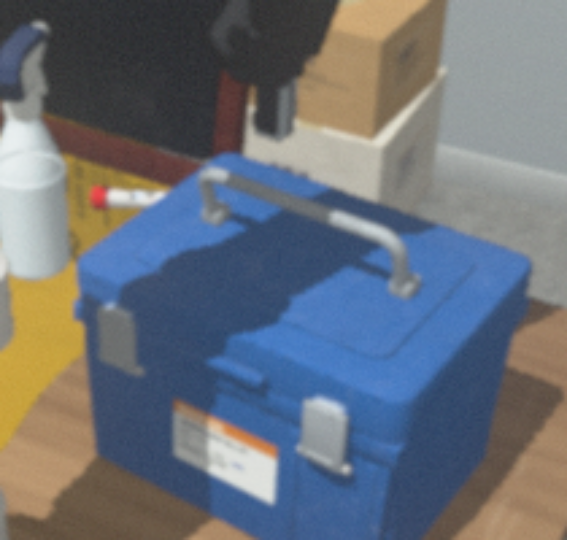

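The handle stands nearly upright, with the bar running from crop (205,175) to (400,245) at about 1.32 rad. The latches are still flat and the box is flat. I'll nudge the handle to its stop, then grasp it.

Run:
```python
from lead import *; from rig import r, fingers, ik, sense, eyes, ticket
o=rv(np.pi/2)
r.move_linear(W(-42,0,223),o,feed=.2); f0=sense()["wrist_force"]@B
for x in np.r_[-24,np.arange(-20,-8.9,1.5)]:
    r.move_linear(W(x,0,223),o,feed=.05); f=f0-sense()["wrist_force"]@B; print(x,f.round(1))
    if f[0]>5: break
r.move_linear(W(-45,0,223),o,feed=.15); r.move_linear(W(-45,0,300),o,feed=.25)
fingers.set_gripper(.06)
c=eyes.read_camera("side"); b=tobox(cloud(c)); im=c["image"].astype(int); blue=im[...,0]-im[...,2]>40
m=blue&(abs(b[...,2]-185)<8)&(abs(b[...,0])<130)&(abs(b[...,1])<160); q=b[m]
print("front",[np.percentile(q[abs(q[:,1]-y)<6][:,0],2).round(1) for y in(-100,-60,50,100)],sense()["t"])
h=(b[...,2]>215)&(b[...,2]<250)&~blue&(abs(b[...,1])<65)&(abs(b[...,0])<50); print("bar",np.median(b[h],0),np.percentile(b[h],[3,97],0))
```

```text
-24.0 [ 1.2  1.1 -0.1]
-20.0 [-0.2  0.  -0.3]
-18.5 [ 0.8  0.4 -0.3]
-17.0 [0.9 0.6 0. ]
-15.5 [ 1.8 -0.2 -1. ]
-14.0 [ 4.6 -0.1 -2. ]
-12.5 [ 4.2 -0.6 -3.4]
-11.0 [ 5.2  0.3 -3.1]
front [np.float64(-93.2), np.float64(-93.8), np.float64(-93.7), np.float64(-94.3)] 30.6167
bar [ -1.22920918  -7.69729019 240.61630534] [[ -3.81096121 -61.99400511 234.64543502]
 [  4.19351341  60.48002566 243.70513996]]
```

Run:
```python
from lead import *; from rig import r, fingers, ik, sense, eyes, ticket
o=rv(np.pi/2)
r.move_linear(W(2,-.5,300),o,feed=.15)
r.move_linear(W(2,-.5,219),o,feed=.12); print(sense()["wrist_force"])
fingers.set_gripper(0); s=sense(); print(s["opening"],s["gripper_force"],s["wrist_force"])
p=s["ee_pos"].copy()
for dz,fd in((.01,.03),(.082,.05)):
    r.move_linear(p+[0,0,dz],o,feed=fd); s=sense(); print(dz,s["opening"],s["wrist_force"].round(1),s["torque"].round(2),s["t"])
r.dwell(1.0)
for n in("side","top"):
    c=eyes.read_camera(n); np.savez(f"{n}4.npz",**c); b=tobox(cloud(c)); im=c["image"].astype(int); blue=im[...,0]-im[...,2]>40
    if n=="side": cv2.imwrite("pics/s4.png",c["image"][50:400,200:540])
    m=blue&(b[...,2]>245)&(b[...,2]<285)&(abs(b[...,0])<85)&(abs(b[...,1])<115); q=b[m]
    print(n,np.linalg.lstsq(np.c_[q[:,:2],np.ones(len(q))],q[:,2],rcond=None)[0])
s=sense();print(s["wrist_force"],s["torque"],s["ee_pos"]-p,s["t"])
```

```text
[-0.0193561   0.20168485 -0.18770085]
0.008151922161231576 58.48867147753481 [-0.06305371  0.25890962  2.87702747]
0.01 0.00808347821166307 [ 0.3 -0.  -9. ] [-0.   -0.05  0.01] 32.9333
0.082 0.007968395666114318 [-0.2  0.6 -8.3] [ 0.02  0.02 -0.02] 34.525
side [-8.81937395e-03 -3.63042845e-04  2.67576763e+02]
top [-1.34004447e-02 -2.05039786e-02  2.68591639e+02]
[ -0.19626184   0.95552219 -10.3172913 ] [-0.05288675 -0.01562218  0.01404499] [ 3.28395569e-06 -5.81879522e-06  8.20094474e-02] 35.625
```

View pics/s4.png

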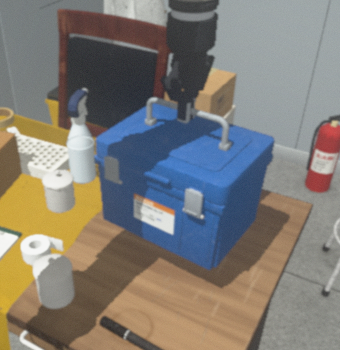

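The box hangs level from its handle at crop (185,115), with its underside about 82 mm up. Both latches, at crop (112,168) and (195,203), are shut, and the things around it haven't moved. I'm handing the job in.

Run:
```python
from rig import *
r.dwell(.5); print(ticket.finish_job())
```

```text
the job is handed in; nothing more can be done
None
```

I handed the job in with both latches shut, the handle upright, and the box held level and still about 8 cm above the desk. On the way, the first pull on the handle briefly tipped the box about 0.06 rad and slid it about 7 mm, and no verdict came back after hand-in.

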